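# Dial 4-2 on the red lipstick case

### The arm

A 6-joint arm with a two-finger parallel gripper is mounted at the origin on the work surface. World frame = base frame: x ahead of the robot, y to its left, z up, the work surface at z = 0. Lengths are in mm, angles in rad, forces in N, time in s.
With the tool pointing down it reaches from about 325 to 775 mm from the base axis. Payload 5.5 kg.
Tool frame: the origin (TCP) lies at the very end of the fingers, on their centre line; the grasp point (between the pads) lies 19 mm behind it; z points along the fingers, y is the line along which they close (so a half turn about z gives the same grasp; the last joint's range is limited). The gripper opens to 88 mm and grips with 3 to 60 N. Pads are 20 mm wide; open, the fingers measure 115 mm over their backs; the gripper's body (75 mm by 178 mm) begins 61 mm behind the grasp point.
Start: joints at [-1.389, 0.091, 1.231, -0, 1.82, -0.057], TCP at [141.921, -582.988, 222.631] pointing down, gripper open.
Joint ranges: [-2.87, 2.87], [-0.86, 2.18], [0.17, 2.46], [-1.51, 4.65], [0.06, 2.69], [-2.65, 2.65]. Speed limits (rad/s): [2.57, 2.57, 3.01, 3.14, 3.14, 3.14].

### API

Orientations are given as a 3x3 rotation matrix whose columns are the frame's x, y, z axes.
In Python, from workcell import env gives the robot as it stands.
- The arm moves only by the tool arm_command, never from a script. Its argument "series" is a list of rows, each an object with "gripper": the finger opening in cm, from 0 to 8.78; "travel": the shift along the tool's x, y, z in cm, a list of three; "rotation": the turn, a rotation vector about the tool's x, y, z in degrees, a list of three. In form: [{"gripper": gripper, "travel": [x, y, z], "rotation": [ax, ay, az]}, ...]. A call has 1 to 5 rows; each row shifts and turns the commanded pose from where the row before left it, along the tool's axes as they then stand; what a row does not reach is not made up. A row lasts 1/10 s, in which the tool goes at most 50 mm and 8.59 degrees, less where a joint would pass 70% of its speed; a pose out of reach is approached as far as the arm can. A call is refused whole if a number of a shift passes 5 or a number of a turn 8.59, either way. A call with a gripper value outside its range is refused whole. The fingers move at their own pace and stop on an object; "newtons" is the grip in N (left out, the last holds). Time passes only in rows, so rows that do not move let the fingers close. It gives the time, the measured TCP pose, the force, the opening and the grip force at its end, in the units of the state.
- env.get_state(): the state, without advancing time (a new reading comes with each control period).
- env.capture(name): name is "side" or "top"; returns a dict with "color" (420x560x3 uint8, red, green, blue), "range_z" (420x560 float32, mm along the optical axis (not along the pixel's ray), 0 where there is no reading), "fx", "fy", "cx", "cy" (pixels), "rvec" (rotation vector, rad) and "tvec" (3), from world to camera coordinates, as OpenCV has them. Camera axes: x right, y down, z forward; pixel columns grow to the right and rows downward; lengths in mm; the calibration is good to about 2 mm. A picture is of the moment at which its call begins.
- env.finish_job(): hands the job in; it is judged then, once.
The state is a dict: "clock": time; "joint_pos": joint angles; "qd": joint speeds; "joint_torque": joint torques, N m; "tcp_pos": TCP position; "tcp_rot": TCP orientation; "wrist_force": force on the tool from outside, world axes, zero at the start; "ft_torque": the same for the moment, N m; "gripper_width": finger opening in mm; "gripper_force": force on a finger pad.
Only numpy, scipy, OpenCV 4.12 (cv2) and the standard library are available. Lean on these libraries where they do the work, as an engineer would, in place of code of your own. Each camera call takes 0.05 s, during which the arm holds its last target. There are 200 camera calls.

### The job

On the make-up table stand two lockable cases, each with a two-wheel code lock on top whose digits are rows of white dots. Roll the thumbwheels of the case with the red corners to the code 4-2 (as seen from the robot's side: left wheel 4 dots, right wheel 2 dots at the pointer), so the artist can open it. Do not touch the case with the gold corners.

Things in the scene. Friction and masses are not known exactly. Their poses are not given: they have to be found in the camera images.
- red_case: Fixed grey case, red corners and tabs, 200x210x60 mm. Origin: underside centre, on the table. +x: aluminium handle side (away from robot, up to 17 deg off), +y left seen from robot, z up. On its lid two wheels on one axle along y at x=0, z=65. Fixed lock parts and drums end below z=97, tabs below 132; small loose 10 mm pan on lid near handle. Pointer: red ridge between the drums.
- left_wheel (a joint): Wheel at +y: black drum radius 30 mm, y=9..47. Rad; 0 = tab upright, + = tab leans to case +x. n white dots in a row = digit n; the row on top, at the pointer, is the set digit: digit n at (n-3)x0.44, stops +-0.95. Starts -0.8..-0.1. Red tab y=51..75: blade 6 mm thick from the axle to a bar of radius 6 mm along y, its centre 60 mm from the axle: x=60 sin q, z=65+60 cos q in the case frame.
- right_wheel (a joint): The red case's wheel at -y: drum y=-9..-47, red tab y=-51..-75; else the same as the left one: same dots, signs (+ = tab leans to case +x), digit values, stops and tab shape. Starts 0.1..0.8. To roll either wheel push its tab along case x at the bar, with about 1.2 N; it turns with plain friction, no clicks, and stays where it is left.
- gold_case: Bystander, not to be touched: fixed case with gold corners and tabs, the same size, lock and axes as the red one, beside it on the other side of the table's middle (which is on which side varies). Origin: underside centre.

How it is judged:
By the outcome, as a careful person would: the job done as asked, in the order asked, and still so for the second after the job is handed in, with the robot touching nothing.
It also fails if it takes over 38 s, if anything falls off the work surface, if the arm or the gripper's body presses on something with over 40 N, if the wrist force passes 120 N, or if a joint passes its speed limit or range.

## Working session

There is one attempt and no reset: what is moved stays moved. The work goes in short steps, Python scripts to look and compute and a tool call to move; the robot and the scene stay as the last step left them, time stands still between calls to the robot, and variables do not carry over. Pictures are saved under pics/ and viewed, at most 10 in all, crops included, and the job is handed in when it is done.

Besides the shell and the picture viewer there is one more tool, called after "Request:" as a command line: name --argument value ..., lists and objects as JSON in quotes. arm_command: Moves the arm, as the interface text tells. Its arguments: {"type":"object","properties":{"series":{"type":"array","items":{"type":"object","properties":{"gripper":{"type":"number"},"travel":{"type":"array","items":{"type":"number"}},"rotation":{"type":"array","items":{"type":"number"}}}}},"newtons":{"type":"number"}},"required":["series"]}

```bash
mkdir -p pics
cat > h.py <<'E'
from workcell import env
import numpy as np, cv2
def cap(n):
    c=env.capture(n); R=cv2.Rodrigues(np.array(c['rvec'],float))[0]; t=np.array(c['tvec'],float).ravel()
    z=c['range_z'].astype(float); v,u=np.mgrid[:420,:560]
    P=np.stack([(u-c['cx'])/c['fx']*z,(v-c['cy'])/c['fy']*z,z],-1)
    c['W']=(P-t)@R; c['W'][z==0]=np.nan; c['R']=R;c['t']=t
    return c
def save(c,f): cv2.imwrite('pics/'+f,c['color'][...,::-1])
E
python3 - <<'E'
from h import *
for n in('top','side'):
    c=cap(n); save(c,n+'0.png'); np.savez('/tmp/'+n,W=c['W'],c=c['color']); print(n,-c['R'].T@c['t'],c['R'][2])
s=env.get_state(); print(s['tcp_pos'],s['tcp_rot'],s['clock'])
E
```

```text
top [394.66090261  18.54641699 714.02328106] [ 0.19727055 -0.01019469 -0.98029608]
side [267.08436469 368.87331155 575.64803086] [ 0.39405236 -0.5603325  -0.72852607]
[ 141.85168972 -582.72719569  221.60938184] [[ 9.71620151e-01  2.36546349e-01 -3.26610022e-04]
 [ 2.36546556e-01 -9.71618595e-01  1.74142582e-03]
 [ 9.45875498e-05 -1.76926290e-03 -9.99998430e-01]] 0.1
```

View pics/top0.png

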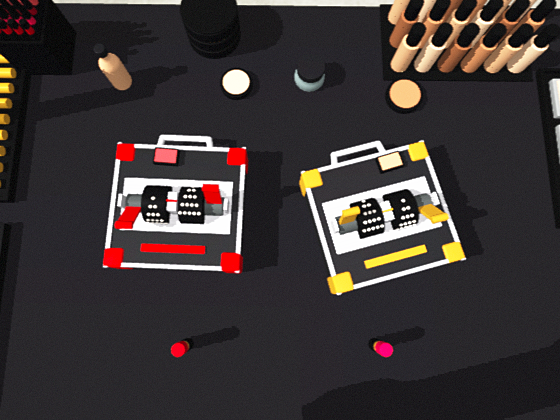

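View pics/side0.png

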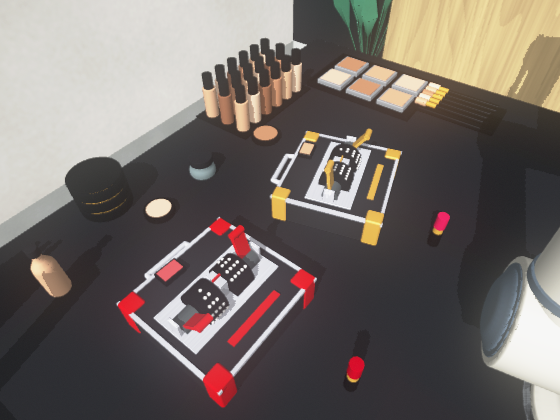

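The top view shows the red case on the left (+y). Its corners are near (125,151), (236,156), (112,258) and (232,262), the left tab at (128,218) leans to the robot and the right tab at (211,193) leans away. The gold case is on the right. The side view agrees.

```bash
cat >> h.py <<'E'
def redmask(c):
    h=cv2.cvtColor(np.ascontiguousarray(c),cv2.COLOR_RGB2HSV); return (((h[...,0]<8)|(h[...,0]>172))&(h[...,1]>180)&(h[...,2]>60)).astype(np.uint8)
def blobs(c,W):
    n,l,s,ce=cv2.connectedComponentsWithStats(redmask(c))
    for i in range(1,n):
        if s[i,4]>25:
            m=cv2.erode((l==i).astype(np.uint8),np.ones((2,2)))>0
            p=W[m]; p=p[~np.isnan(p[:,0])]
            if len(p): print(ce[i].round(),s[i,4],'med',np.median(p,0).round(1),'lo',np.percentile(p,3,0).round(1),'hi',np.percentile(p,97,0).round(1))
E
python3 - <<'E'
from h import *
for n in('top','side'):
    d=np.load(f'/tmp/{n}.npz'); print(n); blobs(d['c'],d['W'])
E
```

```text
top
[33. 11.] 41 med [845.9 408.2 109.7] lo [843.7 405.7 104.6] hi [848.9 413.  115.3]
[31. 26.] 94 med [810.7 408.1 110.3] lo [808.1 406.2 103.7] hi [832.2 413.7 115.7]
[ 7. 30.] 61 med [809.7 444.5 109.2] lo [807.9 441.9  80.2] hi [832.1 475.6 115.9]
[18. 30.] 53 med [809.8 426.8 109.8] lo [808.  424.7 103.7] hi [814.2 431.  115.4]
[125. 152.] 309 med [622.8 258.2  61.3] lo [610.4 245.7  58.3] hi [635.6 272.   63.4]
[237. 157.] 348 med [615.8  74.7  61.3] lo [604.4  60.6  21.9] hi [629.3  88.7  63.9]
[211. 194.] 320 med [541.1 107.5 109.3] lo [533.7  96.3  80.9] hi [548.6 118.3 129.4]
[127. 218.] 370 med [505.2 233.  100.6] lo [489.5 222.8  81. ] hi [524.8 244.7 113.8]
[172. 248.] 538 med [463.6 173.1  60.2] lo [457.5 126.3  57.7] hi [469.7 220.   62.4]
[114. 258.] 378 med [450.2 264.9  61.3] lo [436.2 251.8  44.6] hi [462.9 278.4  63.2]
[231. 262.] 413 med [443.3  80.6  61.2] lo [429.7  66.8  16.8] hi [456.   93.9  63.7]
[179. 349.] 214 med [314.4 152.4  73.2] lo [304.9 145.1  54.4] hi [322.7 163.1  75.8]
side
[220. 226.] 218 med [613.1  79.1  61.2] lo [602.5  67.1  58.7] hi [625.7  90.8  63.3]
[239. 241.] 386 med [539.4 109.9 108.5] lo [532.9  99.   83.3] hi [545.4 120.1 128.6]
[305. 285.] 455 med [434.   85.3  60.7] lo [427.7  72.7  10.5] hi [452.1  96.1  63. ]
[253. 318.] 551 med [461.8 178.4  60. ] lo [456.6 128.8  58.3] hi [467.2 221.   61.6]
[130. 307.] 452 med [619.9 265.2  60.7] lo [609.1 250.   14.8] hi [632.5 275.5  63. ]
[201. 323.] 168 med [490.3 239.3 111.2] lo [487.2 227.   90. ] hi [510.4 247.7 113.5]
[355. 367.] 311 med [310.9 159.9  72.7] lo [303.3 148.7  49.6] hi [319.  164.8  74.9]
[220. 385.] 904 med [441.5 269.8  59.5] lo [433.9 255.8   8.8] hi [458.8 281.4  62.7]
```

Request:
arm_command --series '[{"gripper": 4.6,"travel": [0,0,0],"rotation": [0,0,-8.2]},{"gripper": 4.6,"travel": [0,0,0],"rotation": [0,0,-8.2]},{"gripper": 4.6,"travel": [0,0,0],"rotation": [0,0,-8.2]},{"gripper": 4.6,"travel": [0,0,0],"rotation": [0,0,-8.2]},{"gripper": 4.6,"travel": [0,0,0],"rotation": [0,0,-8.2]}]'

```text
clock: 0.6
tcp_pos: [141.9, -582.8, 221.9]
tcp_rot: [[0.573, 0.819, -0.0], [0.819, -0.573, 0.001], [0.001, -0.001, -1.0]]
wrist_force: [-0.1, 0.1, 0.8]
gripper_width: 51.3
gripper_force: 0.0
```

Request:
arm_command --series '[{"gripper": 4.6,"travel": [0,0,0],"rotation": [0,0,-8.2]},{"gripper": 4.6,"travel": [0,0,0],"rotation": [0,0,-8.2]},{"gripper": 4.6,"travel": [0,0,0],"rotation": [0,0,-8.2]},{"gripper": 4.6,"travel": [0,0,0],"rotation": [0,0,-8.2]},{"gripper": 4.6,"travel": [0,0,0],"rotation": [0,0,0]}]'

```text
clock: 1.1
tcp_pos: [141.9, -582.8, 222.0]
tcp_rot: [[0.043, 0.999, -0.0], [0.999, -0.043, 0.001], [0.001, -0.0, -1.0]]
wrist_force: [0.6, 0.8, -0.6]
gripper_width: 46.1
gripper_force: 0.0
```

Request:
arm_command --series '[{"gripper": 4.6,"travel": [3,3.9,0],"rotation": [0,0,0]},{"gripper": 4.6,"travel": [3,3.9,0],"rotation": [0,0,0]},{"gripper": 4.6,"travel": [3,3.9,0],"rotation": [0,0,0]},{"gripper": 4.6,"travel": [3,3.9,0],"rotation": [0,0,0]}]'

```text
clock: 1.5
tcp_pos: [304.2, -468.7, 222.4]
tcp_rot: [[0.049, 0.999, -0.0], [0.999, -0.049, 0.0], [0.0, -0.0, -1.0]]
wrist_force: [-0.5, -0.4, -0.4]
gripper_width: 45.8
gripper_force: 0.0
```

Request:
arm_command --series '[{"gripper": 4.6,"travel": [3,3.9,0],"rotation": [0,0,0]},{"gripper": 4.6,"travel": [3,3.9,0],"rotation": [0,0,0]},{"gripper": 4.6,"travel": [3,3.9,0],"rotation": [0,0,0]},{"gripper": 4.6,"travel": [3,3.9,0],"rotation": [0,0,0]}]'

```text
clock: 1.9
tcp_pos: [465.5, -355.4, 222.5]
tcp_rot: [[0.048, 0.999, -0.0], [0.999, -0.048, 0.0], [0.0, -0.0, -1.0]]
wrist_force: [1.4, -0.6, -0.1]
gripper_width: 45.9
gripper_force: 0.0
```

Request:
arm_command --series '[{"gripper": 4.6,"travel": [4,0,0],"rotation": [0,0,0]},{"gripper": 4.6,"travel": [4,0,0],"rotation": [0,0,0]},{"gripper": 4.6,"travel": [4,0,0],"rotation": [0,0,0]},{"gripper": 4.6,"travel": [4,0,0],"rotation": [0,0,0]},{"gripper": 4.6,"travel": [4,0,0],"rotation": [0,0,0]}]'

```text
clock: 2.4
tcp_pos: [472.7, -155.5, 222.3]
tcp_rot: [[0.049, 0.999, -0.0], [0.999, -0.049, 0.0], [0.0, -0.0, -1.0]]
wrist_force: [0.3, 0.6, -0.6]
gripper_width: 46.1
gripper_force: 0.0
```

Request:
arm_command --series '[{"gripper": 4.6,"travel": [4,0,0],"rotation": [0,0,0]},{"gripper": 4.6,"travel": [4,0,0],"rotation": [0,0,0]},{"gripper": 4.6,"travel": [4,0,0],"rotation": [0,0,0]},{"gripper": 4.6,"travel": [4,0,0],"rotation": [0,0,0]},{"gripper": 4.6,"travel": [4,0,0],"rotation": [0,0,0]}]'

```text
clock: 2.9
tcp_pos: [481.4, 44.3, 222.5]
tcp_rot: [[0.048, 0.999, 0.0], [0.999, -0.048, -0.0], [-0.0, 0.0, -1.0]]
wrist_force: [1.9, 0.7, 0.4]
gripper_width: 45.9
gripper_force: 0.0
```

Request:
arm_command --series '[{"gripper": 4.6,"travel": [4,0,0],"rotation": [0,0,0]},{"gripper": 4.6,"travel": [4,0,0],"rotation": [0,0,0]},{"gripper": 4.6,"travel": [4,0,0],"rotation": [0,0,0]},{"gripper": 4.6,"travel": [4,0,0],"rotation": [0,0,0]},{"gripper": 4.6,"travel": [0,0,0],"rotation": [0,0,0]}]'

```text
clock: 3.4
tcp_pos: [488.0, 206.5, 221.7]
tcp_rot: [[0.043, 0.999, -0.002], [0.999, -0.043, 0.001], [0.001, -0.002, -1.0]]
wrist_force: [-0.2, -0.9, 0.1]
gripper_width: 45.8
gripper_force: 0.0
```

Request:
arm_command --series '[{"gripper": 4.6,"travel": [2.8,0.3,0],"rotation": [0,0,0]},{"gripper": 4.6,"travel": [0,0,4],"rotation": [0,0,0]},{"gripper": 4.6,"travel": [0,0,3],"rotation": [0,0,0]},{"gripper": 4.6,"travel": [0,0,0],"rotation": [0,0,0]},{"gripper": 4.6,"travel": [0,0,0],"rotation": [0,0,0]}]'

```text
clock: 3.9
tcp_pos: [492.9, 229.7, 152.9]
tcp_rot: [[0.046, 0.999, -0.001], [0.999, -0.046, -0.001], [-0.001, -0.001, -1.0]]
wrist_force: [-0.3, -0.1, 1.0]
gripper_width: 46.0
gripper_force: 0.0
```

Run:
```python
from h import *
c=cap('side'); save(c,'s1.png'); blobs(c['color'],c['W'])
```

```text
[440. 218.] 70 med [ 317.6 -148.2   73.2] lo [ 312.6 -159.    55.9] hi [ 319.8 -142.9   75. ]
[226. 225.] 52 med [605.7  71.4  61.1] lo [602.3  66.   58.4] hi [615.   78.7  62.8]
[239. 238.] 315 med [540.3 108.3 113.6] lo [533.7  98.8  89.2] hi [545.6 120.  128.5]
[305. 285.] 463 med [434.1  85.1  60.5] lo [427.7  72.5   9.7] hi [452.3  95.9  63. ]
[253. 318.] 576 med [461.9 177.4  59.9] lo [456.5 129.1  58.2] hi [467.3 220.9  61.5]
[130. 307.] 456 med [619.7 265.1  60.6] lo [609.3 249.8  15.8] hi [632.4 275.6  62.8]
[200. 323.] 184 med [490.7 240.2 111.1] lo [487.1 228.9  88. ] hi [512.2 247.8 113.6]
[355. 367.] 312 med [311.  159.8  72.6] lo [303.3 148.4  49.9] hi [318.9 164.9  74.8]
[220. 385.] 909 med [441.6 269.9  59.4] lo [433.9 255.8   8.6] hi [458.8 281.4  62.7]
```

View pics/s1.png

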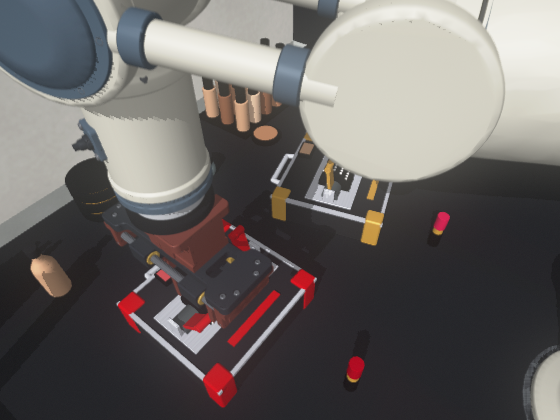

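The gripper is over the left tab, which shows at about (200,323). The tool sits about 5 mm too far to the right, so I correct that and go down around the bar.

Request:
arm_command --series '[{"gripper": 4.6,"travel": [0.5,-0.1,0],"rotation": [0,0,0]},{"gripper": 4.6,"travel": [0,0,2.5],"rotation": [0,0,0]},{"gripper": 4.6,"travel": [0,0,2.4],"rotation": [0,0,0]},{"gripper": 4.6,"travel": [0,0,0],"rotation": [0,0,0]},{"gripper": 4.6,"travel": [0,0,0],"rotation": [0,0,0]}]'

```text
clock: 4.45
tcp_pos: [492.6, 235.7, 105.1]
tcp_rot: [[0.044, 0.999, 0.001], [0.999, -0.044, 0.001], [0.001, 0.001, -1.0]]
wrist_force: [-0.4, 0.2, 1.1]
gripper_width: 46.4
gripper_force: 0.0
```

Request:
arm_command --series '[{"gripper": 4.6,"travel": [0,1.4,-0.2],"rotation": [0,0,0]},{"gripper": 4.6,"travel": [0,1.4,-0.2],"rotation": [0,0,0]},{"gripper": 4.6,"travel": [0,1.4,-0.2],"rotation": [0,0,0]},{"gripper": 4.6,"travel": [0,1.4,-0.2],"rotation": [0,0,0]},{"gripper": 4.6,"travel": [0,1.2,-0.1],"rotation": [0,0,0]}]'

```text
clock: 4.95
tcp_pos: [564.8, 234.2, 127.8]
tcp_rot: [[0.044, 0.999, 0.019], [0.999, -0.044, 0.007], [0.007, 0.018, -1.0]]
wrist_force: [-0.6, 2.8, 8.1]
gripper_width: 46.4
gripper_force: 2.6
```

Request:
arm_command --newtons 6 --series '[{"gripper": 4,"travel": [0,0,0],"rotation": [0,0,0]},{"gripper": 3,"travel": [0,0,0],"rotation": [0,0,0]},{"gripper": 2,"travel": [0,0,0],"rotation": [0,0,0]},{"gripper": 1.3,"travel": [0,0,0],"rotation": [0,0,0]},{"gripper": 1.3,"travel": [0,0,0],"rotation": [0,0,0]}]'

```text
clock: 5.45
tcp_pos: [559.4, 232.5, 111.8]
tcp_rot: [[0.044, 0.999, -0.002], [0.999, -0.044, -0.0], [-0.0, -0.002, -1.0]]
wrist_force: [-1.6, 0.6, -0.5]
gripper_width: 13.8
gripper_force: 0.7
```

Request:
arm_command --series '[{"gripper": 4.6,"travel": [0,0,0],"rotation": [0,0,0]},{"gripper": 4.6,"travel": [0,0,0],"rotation": [0,0,0]},{"gripper": 4.6,"travel": [0,0,0],"rotation": [0,0,0]},{"gripper": 4.6,"travel": [0,0,-3],"rotation": [0,0,0]},{"gripper": 4.6,"travel": [0,0,-4],"rotation": [0,0,0]}]'

```text
clock: 5.95
tcp_pos: [559.0, 231.9, 180.4]
tcp_rot: [[0.044, 0.999, -0.005], [0.999, -0.044, -0.002], [-0.002, -0.005, -1.0]]
wrist_force: [0.8, 0.5, 0.6]
gripper_width: 45.8
gripper_force: 0.0
```

Request:
arm_command --series '[{"gripper": 4.6,"travel": [-4.1,-0.4,0],"rotation": [0,0,0]},{"gripper": 4.6,"travel": [-4.1,-0.4,0],"rotation": [0,0,0]},{"gripper": 4.6,"travel": [-4.1,-0.4,0],"rotation": [0,0,0]},{"gripper": 4.6,"travel": [0,0,0],"rotation": [0,0,0]},{"gripper": 4.6,"travel": [0,0,0],"rotation": [0,0,0]}]'

```text
clock: 6.45
tcp_pos: [542.9, 109.5, 183.0]
tcp_rot: [[0.046, 0.999, 0.001], [0.999, -0.046, 0.001], [0.001, 0.001, -1.0]]
wrist_force: [-0.6, 0.4, -0.0]
gripper_width: 45.7
gripper_force: 0.0
```

Run:
```python
from h import *
c=cap('side'); save(c,'s2.png'); blobs(c['color'],c['W'])
c=cap('top'); save(c,'t2.png');print(); blobs(c['color'],c['W'])
```

```text
[220. 226.] 218 med [613.4  79.2  61.4] lo [602.7  66.8  58.9] hi [625.6  90.7  63.2]
[239. 241.] 391 med [539.5 109.9 108. ] lo [533.   99.1  83.1] hi [545.9 120.1 128.5]
[305. 285.] 456 med [434.1  85.2  60.6] lo [427.8  72.5  10.5] hi [452.3  96.1  62.9]
[173. 299.] 604 med [548.6 234.9 104.5] lo [539.3 224.4  81.8] hi [557.7 245.3 126.1]
[253. 318.] 551 med [461.8 178.1  60. ] lo [456.7 129.1  58.3] hi [467.2 220.7  61.6]
[131. 307.] 457 med [619.9 265.   60.7] lo [609.  249.8  16.8] hi [632.  275.6  62.8]
[355. 367.] 311 med [310.9 159.6  72.4] lo [303.3 148.6  49.7] hi [319.  164.9  74.9]
[220. 385.] 902 med [441.6 269.8  59.6] lo [433.9 256.    9. ] hi [458.9 281.5  62.9]

[124. 153.] 269 med [620.9 260.4  61.3] lo [610.2 245.9  58.6] hi [634.9 272.   63.2]
[241. 157.] 235 med [617.   68.5  61.5] lo [604.3  60.5  17.9] hi [629.   78.4  63.8]
[129. 187.] 383 med [551.1 231.9 106.9] lo [540.4 221.6  82.2] hi [562.1 243.  126.7]
[171. 248.] 517 med [463.6 175.8  60.1] lo [458.6 130.1  57.7] hi [469.7 219.9  62.3]
[114. 258.] 381 med [449.  264.8  61.1] lo [436.1 251.6  43.9] hi [462.9 278.2  63.4]
[380. 345.] 50 med [ 323.  -148.4   58.5] lo [ 307.5 -151.1   38.2] hi [ 324.  -144.1   68.3]
```

View pics/s2.png

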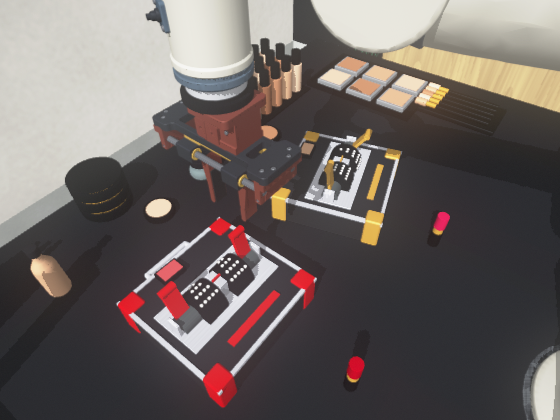

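Left tab is now at (173,299), leaning away by about 0.42. Now the right one.

Request:
arm_command --series '[{"gripper": 4.6,"travel": [0,0,3.5],"rotation": [0,0,0]},{"gripper": 4.6,"travel": [0,0,2],"rotation": [0,0,0]},{"gripper": 4.6,"travel": [0,0,1.4],"rotation": [0,0,0]},{"gripper": 4.6,"travel": [0,0,0],"rotation": [0,0,0]},{"gripper": 4.6,"travel": [0,0,0],"rotation": [0,0,0]}]'

```text
clock: 7.05
tcp_pos: [543.0, 110.7, 114.2]
tcp_rot: [[0.043, 0.999, 0.0], [0.999, -0.043, 0.0], [0.0, 0.0, -1.0]]
wrist_force: [-0.2, 0.3, 0.3]
gripper_width: 46.2
gripper_force: 0.0
```

Request:
arm_command --series '[{"gripper": 4.6,"travel": [0,-0.8,0],"rotation": [0,0,0]},{"gripper": 4.6,"travel": [0,-0.8,0],"rotation": [0,0,0]},{"gripper": 4.6,"travel": [0,-0.8,0],"rotation": [0,0,0]},{"gripper": 4.6,"travel": [0,-0.8,0],"rotation": [0,0,0]},{"gripper": 4.6,"travel": [0,-0.6,0],"rotation": [0,0,0]}]'

```text
clock: 7.55
tcp_pos: [504.2, 111.8, 114.3]
tcp_rot: [[0.044, 0.999, 0.001], [0.999, -0.044, 0.0], [0.0, 0.001, -1.0]]
wrist_force: [1.2, 0.0, 0.6]
gripper_width: 46.4
gripper_force: 0.8
```

Request:
arm_command --newtons 6 --series '[{"gripper": 4,"travel": [0,0,0],"rotation": [0,0,0]},{"gripper": 3,"travel": [0,0,0],"rotation": [0,0,0]},{"gripper": 2,"travel": [0,0,0],"rotation": [0,0,0]},{"gripper": 1.3,"travel": [0,0,0],"rotation": [0,0,0]},{"gripper": 1.3,"travel": [0,0,0],"rotation": [0,0,0]}]'

```text
clock: 8.05
tcp_pos: [504.9, 111.7, 113.3]
tcp_rot: [[0.044, 0.999, -0.0], [0.999, -0.044, -0.0], [-0.0, -0.0, -1.0]]
wrist_force: [1.8, -0.0, -0.3]
gripper_width: 14.0
gripper_force: 0.7
```

Open, rise and move clear to look.

Request:
arm_command --series '[{"gripper": 4.6,"travel": [0,0,0],"rotation": [0,0,0]},{"gripper": 4.6,"travel": [0,0,0],"rotation": [0,0,0]},{"gripper": 4.6,"travel": [0,0,0],"rotation": [0,0,0]},{"gripper": 4.6,"travel": [0,0,-4],"rotation": [0,0,0]},{"gripper": 4.6,"travel": [0,0,-4.5],"rotation": [0,0,0]}]'

```text
clock: 8.55
tcp_pos: [503.4, 111.6, 197.2]
tcp_rot: [[0.044, 0.999, -0.005], [0.999, -0.044, -0.001], [-0.001, -0.005, -1.0]]
wrist_force: [-0.1, 0.4, 0.7]
gripper_width: 45.2
gripper_force: 0.0
```

Request:
arm_command --series '[{"gripper": 4.6,"travel": [-2,0,-3],"rotation": [0,0,0]},{"gripper": 4.6,"travel": [-4,0,0],"rotation": [0,0,0]},{"gripper": 4.6,"travel": [-4,0,0],"rotation": [0,0,0]},{"gripper": 4.6,"travel": [-4,0,0],"rotation": [0,0,0]},{"gripper": 4.6,"travel": [-4,0,0],"rotation": [0,0,0]}]'

```text
clock: 9.05
tcp_pos: [496.5, -69.4, 228.8]
tcp_rot: [[0.043, 0.999, 0.0], [0.999, -0.043, 0.0], [0.0, 0.0, -1.0]]
wrist_force: [0.5, 0.9, -0.6]
gripper_width: 46.0
gripper_force: 0.0
```

Request:
arm_command --series '[{"gripper": 4.6,"travel": [-4,0,0],"rotation": [0,0,0]},{"gripper": 4.6,"travel": [-4,0,0],"rotation": [0,0,0]},{"gripper": 4.6,"travel": [-4,0,0],"rotation": [0,0,0]},{"gripper": 4.6,"travel": [-4,0,0],"rotation": [0,0,0]},{"gripper": 4.6,"travel": [0,0,0],"rotation": [0,0,0]}]'

```text
clock: 9.55
tcp_pos: [488.8, -231.9, 227.8]
tcp_rot: [[0.049, 0.999, -0.002], [0.999, -0.049, -0.001], [-0.001, -0.002, -1.0]]
wrist_force: [-0.1, 1.0, -0.6]
gripper_width: 46.1
gripper_force: 0.0
```

Run:
```python
from h import *
th=-.037; o=np.array([532.5,170.5]); R=np.array([[np.cos(th),-np.sin(th)],[np.sin(th),np.cos(th)]])
for n in('side','top'):
    c=cap(n); print(n)
    cv2.imwrite(f'pics/{n}3.png',cv2.resize(c['color'][190:350,100:320] if n=='side' else c['color'][130:290,80:300],None,fx=3,fy=3)[...,::-1])
    W=c['W']; C=np.dstack([(W[...,:2]-o)@R,W[...,2]])
    m=(redmask(c['color'])>0)
    for lo,hi in((48,78),(-78,-48)):
        p=C[m&(C[...,2]>70)&(C[...,1]>lo)&(C[...,1]<hi)&(abs(C[...,0])<70)]
        # blade+bar: fit radial direction
        r=p[:,[0,2]]-[0,65]; a=np.arctan2(r[:,0],r[:,1]); d=np.hypot(*r.T)
        print(len(p),'bar angle',np.median(a[d>50]),np.percentile(a[d>50],[5,95]),'z max',np.percentile(p[:,2],98),'x',np.percentile(p[:,0],[2,98]))
```

```text
side
576 bar angle 0.34130880442354905 [0.29232939 0.40873151] z max 126.21007711322235 x [ 4.20022344 25.61256359]
143 bar angle -0.44475018037446146 [-0.50819005 -0.38053033] z max 125.17872633403938 x [-30.97398276 -11.10967279]
top
368 bar angle 0.37047831812995324 [0.32402609 0.46089247] z max 127.15305014447549 x [ 5.77423529 29.18401249]
219 bar angle -0.3916678972081553 [-0.48445154 -0.32640509] z max 125.53640624066757 x [-29.47518048  -3.38371165]
```

View pics/side3.png

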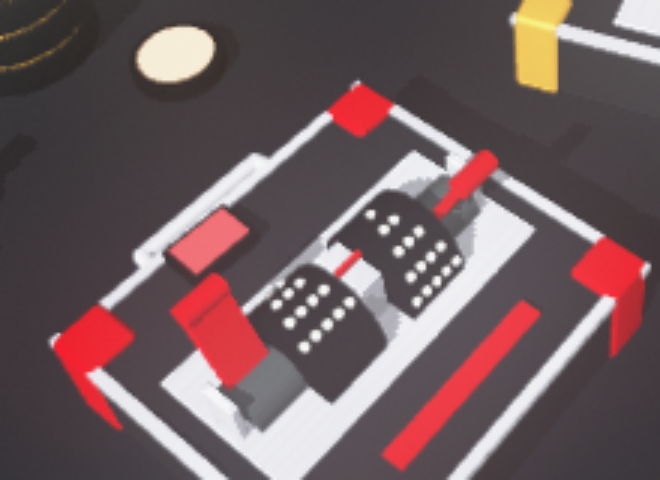

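View pics/top3.png

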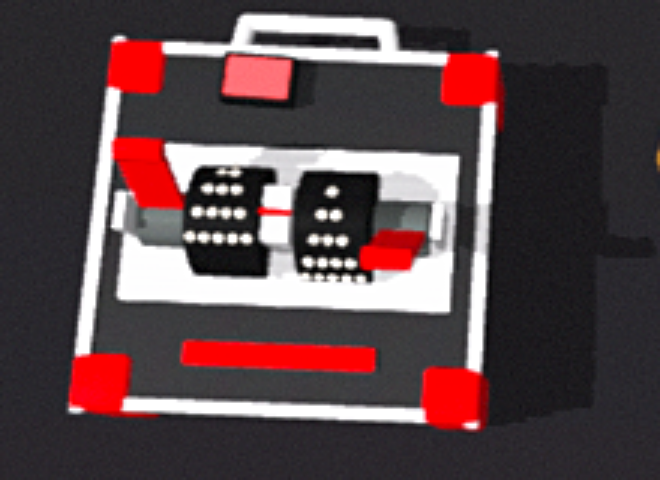

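The row of 4 at about (218,212) and the row of 2 at about (328,214) line up with the red pointer ridge at about (275,212) in the top crop. One check of the dot rows against the pointer, in angle.

Run:
```python
from h import *
th=-.037; o=np.array([532.5,170.5]); R=np.array([[np.cos(th),-np.sin(th)],[np.sin(th),np.cos(th)]])
for n in('top','side'):
    c=cap(n); W=c['W']; C=np.dstack([(W[...,:2]-o)@R,W[...,2]])
    br=c['color'].min(2)>110
    for s in(1,-1):
        m=br&(C[...,1]*s>10)&(C[...,1]*s<46)&(C[...,2]>80)
        p=C[m]; a=np.arctan2(p[:,0],p[:,2]-65); h,_=np.histogram(a,np.arange(-1,1.01,.1)); print(n,s,h)
        for k in range(-2,3):
            q=a[abs(a-k*.44)<.2]; print(k,len(q),q.mean().round(3) if len(q) else '',end=' | ')
        print()
    r=C[(redmask(c['color'])>0)&(abs(C[...,1])<9)&(C[...,2]>75)]; print('ridge x,z',r.mean(0))
```

```text
top 1 [ 0  0  0  0  5 33 23  0  0 25 28  1  0 11 22  5  0  2 14  0]
-2 0  | -1 61 -0.419 | 0 54 0.011 | 1 38 0.439 | 2 16 0.831 | 
top -1 [ 6 22 18  0  0 16 22  2  0  5 16  6  0  0  9  5  0  0  0  0]
-2 46 -0.825 | -1 40 -0.385 | 0 27 0.046 | 1 14 0.472 | 2 1 1.068 | 
ridge x,z [ 1.81955826 -0.13786338 95.59101189]
side 1 [ 1  1  0  1 29 43  5  0 13 36 13  1  2 24  9  3  0  6  6  3]
-2 2 -0.899 | -1 77 -0.482 | 0 63 -0.045 | 1 38 0.389 | 2 17 0.855 | 
side -1 [13 36  3  0  7 24  9  0  0 17  6  4  0  3  7  2  1  0  4  2]
-2 53 -0.871 | -1 40 -0.437 | 0 27 0.004 | 1 13 0.453 | 2 10 0.947 | 
ridge x,z [-0.20889372  2.23853653 95.65806695]
```

```bash
python3 -c "
from workcell import env
print(env.finish_job())"
```

```text
the job is handed in; nothing more can be done
None
```

The red-cornered case is set to 4-2, with both dot rows within about 0.05 rad of the pointer; the gold case was not touched, and the job was handed in at about 10 s.

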